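Clear the wrench and latch the tyre truer's guard

ROBOT

A 6-joint arm with a two-finger parallel gripper is mounted at the origin on the work surface. World frame = base frame: x ahead of the robot, y to its left, z up, the work surface at z = 0. Lengths are in m, angles in rad, forces in N, time in s.
With the tool pointing down it reaches from about 0.25 to 0.775 m from the base axis. Payload 4 kg.
Tool frame: the origin (TCP) lies midway between the tips of the shut fingers; the grasp point (between the pads) lies 19 mm behind it; y points along the fingers, x is the direction in which the jaws open and shut, and the axes are right-handed (so a half turn about y gives the same grasp; the last joint's range is limited). The gripper opens to 85 mm and grips with 20 to 120 N. Pads are 22 mm wide; open, the fingers measure 114 mm over their backs; the gripper's body (76 mm by 85 mm) begins 54 mm behind the grasp point. The pads swing forward as they close: fully open they stand 13 mm farther back than shut.
Start: joints at [-1.418, 0.087, 1.371, -0, 1.684, -0.103], TCP at [0.139, -0.532, 0.231] pointing down, gripper open.
Joint ranges: [-3.1, 3.1], [-0.76, 2.03], [0.27, 2.55], [-1.08, 4.22], [0.17, 2.65], [-2.57, 2.57]. Speed limits (rad/s): [2.79, 2.79, 3.14, 3.14, 3.14, 3.14].

INTERFACE

Orientations are given as [roll, pitch, yaw] about the fixed x, y, z axes, in that order (R = Rz(yaw) Ry(pitch) Rx(roll)).
In Python, from rig import sense, get_image, camera_model, hand_in gives the robot as it stands.
- The arm moves only by the shell command python3 -m creep 'ROWS' [FORCE]. ROWS is a JSON object of lists of equal length, an entry for each row: "grip": the opening, from 0 (shut) to 1 (fully open); "translation": the shift along the tool's x, y, z in m, a list of three; "turn": the turn, a rotation vector about the tool's x, y, z in degrees, a list of three. A call has 1 to 20 rows; each row shifts and turns the commanded pose from where the row before left it, along the tool's axes as they then stand; what a row does not reach is not made up. A row lasts 1/10 s, in which the tool goes at most 50 mm and 8.59 degrees, less where a joint would pass 70% of its speed; a pose out of reach is approached as far as the arm can. A call with a gripper value outside its range is refused whole. The fingers move at their own pace and stop on an object; FORCE is the grip in N (left out, the last holds). Time passes only in rows, so rows that do not move let the fingers close. It gives the time, the measured TCP pose, the force and the opening at its end, in the units of the state.
- sense(): the state, without advancing time (a new reading comes with each control period).
- get_image(name): name is "scene" or "side" or "wrist"; returns the picture (384x512x3 uint8, red, green, blue); there is no depth.
- camera_model(name): a dict with "K" (3x3 intrinsics, pixels), "R" (3x3) and "t" (3): a world point X has camera coordinates R X + t. Camera axes: x right, y down, z forward; pixel columns grow to the right and rows downward; lengths in m; the calibration is good to about 2 mm. A picture is of the moment at which its call begins: read the wrist's pose just before it. camera_model takes no time and is no camera call; for the wrist camera it gives the pose at the moment of the call.
- hand_in(): hands the job in, once; it reports no verdict.
The state is a dict: "time": time; "joint_pos": joint angles; "dq": joint speeds; "joint_torque": joint torques, N m; "ee_pos": TCP position; "ee_rot": TCP orientation; "force": force on the tool from outside, world axes, zero at the start; "torque": the same for the moment, N m; "finger_gap": opening from 0.0 (shut) to 1.0 (fully open).
Only numpy, scipy, OpenCV 4.12 (cv2) and the standard library are available. Lean on these libraries where they do the work, as an engineer would, in place of code of your own. Each camera call takes 0.05 s, during which the arm holds its last target.

TASK

Get the tyre truer ready to run: take the T-handle wrench out of the cutter post and put it away in the free hole of the tool stand, then slide the clear guard steadily shut until its latch clicks and it stays shut by itself. Do not slam the guard or force it against its stop, and leave the other things on the bench where they are.

Things in the scene. Friction and masses are not known exactly. Their poses are not given: they have to be found in the camera images.
- truer: Bench tyre truing lathe, grey bed 150 x 350 mm, fixed. Origin on the bench under the spindle; its y axis runs along the spindle and the guard's rails (+y to the headstock, -y to the tail block), x points away from the robot side, z up. Guard top 135 mm up, tail block top 125 mm. The tail block is clamped by hand in a slot of the bed: its place along y differs by up to 14 mm either way.
- guard (a joint): Travel of the clear sliding hood (135 x 165 mm, 0.55 kg) along the truer's -y, in m: 0 parked open over the headstock. It is caught anywhere from 0.098 to 0.126, as the tail block is clamped; the hard stop comes only 2 mm past the catch. Rail drag 1.5 N; the bolt's ramp (from 20 mm before the catch) and the buffer (last 11 mm) raise the push to about 12 N, so let go early it slides back.
- guard_handle (a point): Centre of the guard's black handle bar, 90 mm long along the truer's x, 12 mm thick along y, 14 mm high, held 166 mm above the bench on two pins, 24 mm clear of the guard's top. Axes as the truer's; it moves with the guard. It can be pushed on its +y side or pinched from above.
- latch (a joint): The spring bolt in the tail block's top, under the steel strap that sticks out of the guard's leading edge; pushed down by the strap's tooth, then springs up behind it with a click. Value in m: 0 sprung up, 0.005 while the tooth rides over it. It is also 0 before the tooth reaches it.
- buffer (a joint): The sprung buffer of the tail block: two 9 mm steel pins, joined behind, that stand out towards the guard and are pushed in by its leading edge. Value in m: 0 out, 0.011 when the guard is caught, 0.013 hard against its stop. Its spring pushes back 3.5 N at first, 8 N at the catch; more than 25 N on it is forcing the guard.
- wrench_grip (a point): Centre of the black T-handle of the hex wrench: 60 mm long along this point's y axis, 14 mm thick along x, 16 mm high. The wrench stands upright in the clamp screw on top of the cutter post, in front of the wheel, this point 179 mm above the bench; the 6 mm shaft sits 16 mm deep in a 7.5 mm socket. Pull it straight up. Mass 40 to 85 g.
- wrench_tip (a point): Lower end of the wrench's 6 mm round steel shaft, on its axis, 103 mm below the handle's centre. Axes as wrench_grip, z along the shaft towards the handle.
- stand_hole (a point): Mouth centre of the free hole, 10 mm wide and 38 mm deep, near one end of the fixed aluminium tool stand (50 x 120 mm, 45 mm high; the hole 45 mm from its middle along its own y). Three short drivers, tops 85 mm above the bench, fill its other holes at 30 mm spacing. The wrench belongs here, standing down on the hole's bottom. The stand is left or right of the truer.
- tray: Blue divided parts tray, 90 x 120 x 30 mm, a bystander; origin at the centre of its underside. Left or right of the truer, where the stand is not.
- spare_wheel: Spare wheel lying flat, black tyre 56 mm across and 24 mm high with a white rim, a bystander; origin at the centre of its underside.
- glue: Small white glue bottle, 28 mm across, 82 mm high with a pointed nozzle, standing, a bystander; origin at the centre of its underside.
Things that resemble listed ones, but are neither listed nor needed, are in the scene too. There is more than one size of the part that bears wrench_grip; the job needs the smallest.

How it is judged:
On the way, in this order (a step that is already met when the one before it is completed fails the run):
1. the wrench stands in the stand's free hole, let go, with the guard still open (horizontal distance between wrench_tip and stand_hole below 0.01 m and z of wrench_tip in the frame of stand_hole below -0.025 m and contact force between the fingers and wrench below 0.1 N and value of joint guard below 0.075 m), for 0.2 s.
2. the guard is shut past its latch and the bolt has sprung back up (value of joint buffer above 0.008 m and value of joint latch below 0.002 m), for 0.2 s.
At the end, for the whole second after the job is handed in: The guard is shut and caught by its latch with nothing pushing it: it holds the buffer pressed in by over 8 mm and the bolt is up again (within 2 mm). The wrench stands in the stand's free hole, its tip within 10 mm of the hole's axis and over 25 mm deep (all of step 2 and horizontal distance between wrench_tip and stand_hole below 0.01 m and z of wrench_tip in the frame of stand_hole below -0.025 m); the robot touches nothing.
It fails at once if the guard is forced: it presses on the buffer with more than 25 N (contact force between guard and buffer above 25 N).
It fails at once if the guard is slammed: it moves shut faster than 0.4 m/s (velocity of joint guard above 0.4 m/s).
It fails at once if the tray, the spare wheel or the glue bottle is moved by more than 20 mm (distance of any of tray, spare_wheel, glue from where it was at the start of the episode above 0.02 m).
It also fails if it takes over 62 s, if anything falls off the work surface, if the arm or the gripper's body presses on something with over 40 N, if the wrist force passes 120 N, or if a joint passes its speed limit or range.

## Working session

There is one attempt and no reset: what is moved stays moved. The work goes in short steps, Python scripts to look and compute and a shell command to move; the robot and the scene stay as the last step left them, time stands still between calls to the robot, and variables do not carry over. Pictures are saved under pics/ and viewed, and the job is handed in when it is done.

```bash
ls; mkdir -p pics; python3 - <<'E'
from rig import sense,get_image,camera_model
import cv2,numpy as np
s=sense();print({k:np.round(v,3) for k,v in s.items()})
for n in("scene","side","wrist"):
    m=camera_model(n);im=get_image(n);cv2.imwrite(f"pics/{n}0.png",im[:,:,::-1])
    print(n,np.round(m["K"],1).tolist(),np.round(m["R"],3).tolist(),np.round(m["t"],3), "C",np.round(-np.array(m["R"]).T@m["t"],3))
E
```

```text
pics
{'time': np.float64(0.0), 'joint_pos': array([-1.418,  0.088,  1.372,  0.   ,  1.684, -0.103]), 'dq': array([ 0.002,  0.001,  0.   , -0.   ,  0.001,  0.001]), 'joint_torque': array([-0.0000e+00, -3.5187e+01, -3.1327e+01, -0.0000e+00,  1.1000e-02,
       -0.0000e+00]), 'ee_pos': array([ 0.139, -0.532,  0.23 ]), 'ee_rot': array([-1.571,  0.002, -1.315]), 'force': array([-0.021,  0.053, -0.756]), 'torque': array([0.031, 0.016, 0.003]), 'finger_gap': np.float64(1.002)}
scene [[356.5, 0.0, 257.9], [0.0, 356.5, 187.4], [0.0, 0.0, 1.0]] [[0.165, 0.986, -0.014], [0.611, -0.113, -0.783], [-0.774, 0.121, -0.622]] [-0.115 -0.213  1.331] C [ 1.179 -0.071  0.659]
side [[469.0, 0.0, 262.0], [0.0, 469.0, 196.0], [0.0, 0.0, 1.0]] [[1.0, -0.02, 0.015], [0.002, -0.526, -0.851], [0.025, 0.85, -0.526]] [-0.529  0.13   1.109] C [ 0.5   -0.886  0.702]
wrist [[290.8, 0.0, 251.7], [0.0, 290.8, 192.7], [0.0, 0.0, 1.0]] [[0.254, -0.967, -0.003], [-0.916, -0.242, 0.319], [-0.309, -0.078, -0.948]] [-0.549 -0.042  0.38 ] C [ 0.218 -0.511  0.372]
```

View pics/scene0.png

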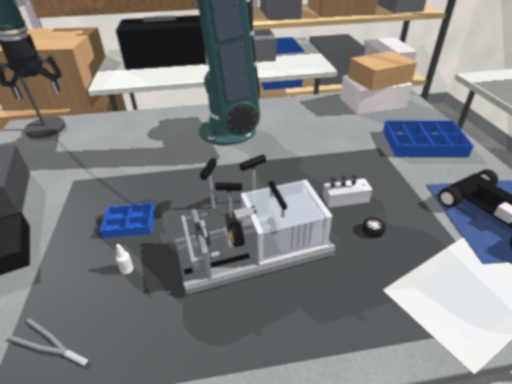

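View pics/side0.png

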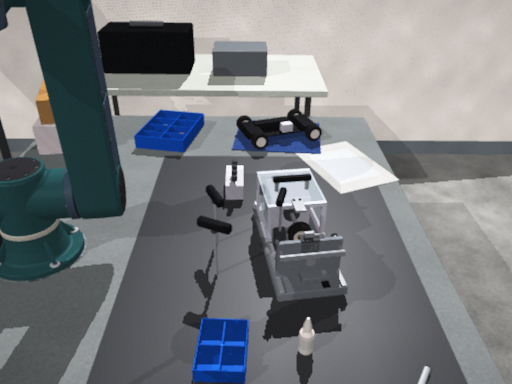

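View pics/wrist0.png

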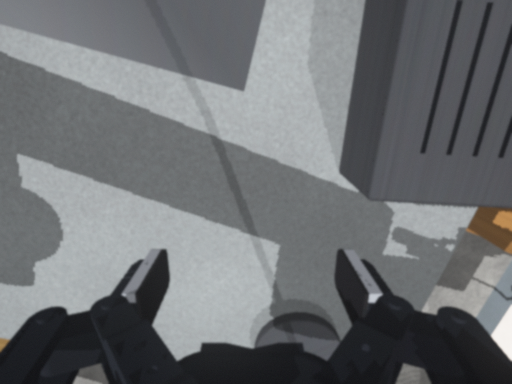

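```bash
python3 - <<'E'
import cv2
a=cv2.imread("pics/scene0.png")[135:300,165:400];b=cv2.imread("pics/side0.png")[150:310,180:370]
cv2.imwrite("pics/sc1.png",cv2.resize(a,None,fx=3.4,fy=3.4,interpolation=cv2.INTER_CUBIC))
cv2.imwrite("pics/si1.png",cv2.resize(b,None,fx=3.7,fy=3.7,interpolation=cv2.INTER_CUBIC))
E
```

```text
(no output)
```

View pics/sc1.png

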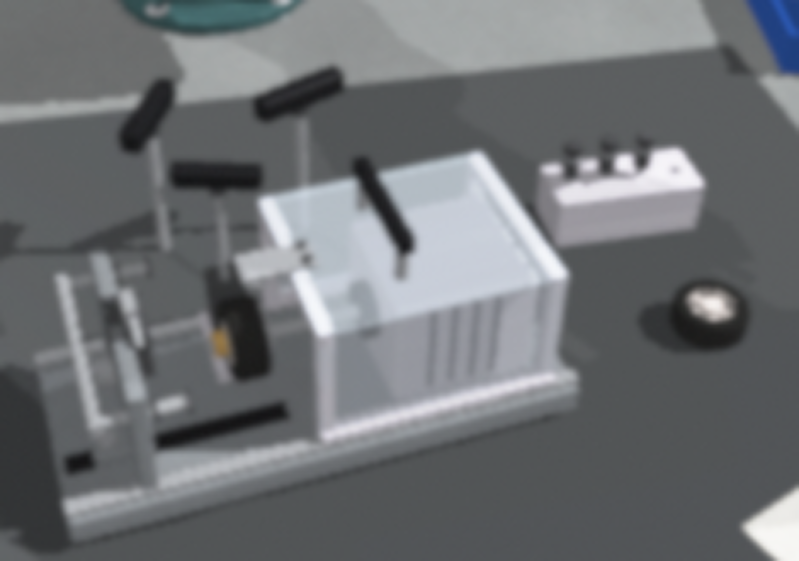

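View pics/si1.png

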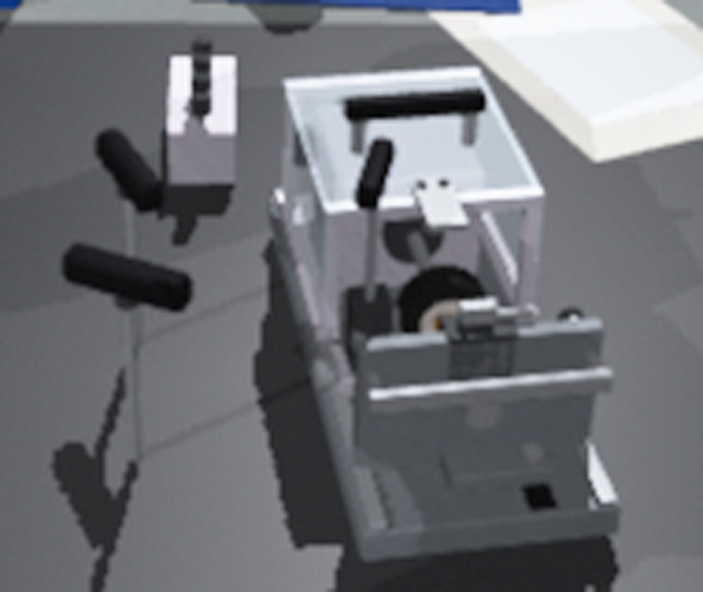

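```bash
cat > h.py <<'E'
import cv2,numpy as np
from rig import sense,get_image,camera_model
def blob(im,roi,thr=60,show=0):
    x0,y0,x1,y1=roi;g=im[y0:y1,x0:x1].max(2)
    m=(g<thr).astype(np.uint8);n,l,st,c=cv2.connectedComponentsWithStats(m,connectivity=8)
    out=[]
    for i in np.argsort(-st[1:,4])[:3]+1:
        if st[i,4]<8: continue
        p=np.argwhere(l==i)[:,::-1]+[x0,y0];mu=p.mean(0);u,s,v=np.linalg.svd(p-mu,full_matrices=False)
        t=(p-mu)@v[0];out.append((len(p),mu,mu+v[0]*t.min(),mu+v[0]*t.max()))
    return out
def ray(n,px,m=None):
    m=m or camera_model(n);R=np.array(m["R"]);C=-R.T@np.array(m["t"]);d=R.T@np.linalg.solve(m["K"],[px[0],px[1],1]);return C,d/np.linalg.norm(d)
def onz(n,px,z,m=None):
    C,d=ray(n,px,m);return C+d*(z-C[2])/d[2]
def tri(n1,p1,n2,p2,m1=None,m2=None):
    a,d=ray(n1,p1,m1);b,e=ray(n2,p2,m2);s=np.linalg.lstsq(np.c_[d,-e],b-a,rcond=None)[0]
    P,Q=a+d*s[0],b+e*s[1];return (P+Q)/2,np.linalg.norm(P-Q)
def proj(n,X,m=None):
    m=m or camera_model(n);c=np.array(m["R"])@X+m["t"];c=np.array(m["K"])@c;return c[:2]/c[2]
E
python3 - <<'E'
from h import *
sc=cv2.imread("pics/scene0.png");si=cv2.imread("pics/side0.png")
R={}
for nm,im,r in (("wr",sc,(213,178,243,193)),("gh",sc,(264,178,290,213)),("wr2",si,(274,185,289,207)),("gh2",si,(268,170,316,186)),("d1",si,(203,180,226,208)),("d2",si,(192,210,236,238)),("D1",sc,(198,155,220,180)),("D2",sc,(236,152,268,172))):
  for t in (45,60):
    b=blob(im,r,t)[:1];R[nm]=b[0];print(nm,t,[(x[0],np.round(x[1],1),np.round(x[2],1),np.round(x[3],1)) for x in b])
P=lambda a,b:print(a,*[np.round(x,4) for x in tri("scene",R[a][1],"side",R[b][1])])
P("wr","wr2");P("gh","gh2");P("D1","d1");P("D2","d2");P("D1","d2");P("D2","d1")
for a,z in (("wr",.179),("gh",.166)):
    for k in(1,2,3):print(a,np.round(onz("scene",R[a][k],z),4))
for a,z in (("wr2",.179),("gh2",.166)):
    for k in(1,2,3):print(a,np.round(onz("side",R[a][k],z),4))
print("hole",onz("scene",(363.5,184.4),.045))
E
```

```text
wr 45 [(151, array([228.1, 186.6]), array([216. , 186.5]), array([240. , 186.7]))]
wr 60 [(201, array([228.4, 186.4]), array([215., 186.]), array([241.1, 186.8]))]
gh 45 [(82, array([276.4, 193.6]), array([269.9, 182. ]), array([284., 207.]))]
gh 60 [(120, array([276.6, 193.6]), array([269.6, 181.2]), array([284.4, 207.8]))]
wr2 45 [(96, array([280.9, 196.7]), array([283.6, 187.9]), array([278.2, 205.4]))]
wr2 60 [(106, array([280.9, 196.6]), array([283.4, 187.8]), array([278.3, 205.5]))]
gh2 45 [(179, array([291.6, 178.2]), array([310.1, 177. ]), array([273.9, 179.5]))]
gh2 60 [(195, array([291.7, 178.1]), array([310.1, 176.8]), array([273.9, 179.3]))]
d1 45 [(227, array([215.8, 196.7]), array([206.6, 186.3]), array([224.9, 207.1]))]
d1 60 [(255, array([215.8, 196.5]), array([206.9, 186.1]), array([224.9, 207.1]))]
d2 45 [(350, array([213.6, 224.8]), array([196.7, 219.9]), array([230.4, 229.6]))]
d2 60 [(380, array([213.9, 224.9]), array([196.7, 220. ]), array([231.1, 229.7]))]
D1 45 [(126, array([207.7, 169.2]), array([214.1, 159.7]), array([201.9, 177.9]))]
D1 60 [(162, array([207.6, 169.4]), array([214.2, 159.1]), array([201.5, 178.7]))]
D2 45 [(102, array([251.5, 164.2]), array([264.3, 160.1]), array([240.6, 167.7]))]
D2 60 [(196, array([252.2, 162.9]), array([264.4, 158.1]), array([239.9, 167.8]))]
wr [ 0.5657 -0.0406  0.1781] 0.0
gh [0.5965 0.06   0.1669] 0.0012
D1 [ 0.4432 -0.0719  0.1718] 0.0515
D2 [0.4034 0.0233 0.0906] 0.0569
D1 [ 0.4256 -0.0823  0.1325] 0.0031
D2 [0.4214 0.0328 0.1329] 0.0006
wr [ 0.5668 -0.0406  0.179 ]
wr [ 0.5601 -0.0695  0.179 ]
wr [ 0.5731 -0.0138  0.179 ]
gh [0.5947 0.0607 0.166 ]
gh [0.5483 0.0543 0.166 ]
gh [0.6427 0.0672 0.166 ]
wr2 [ 0.5656 -0.042   0.179 ]
wr2 [ 0.5732 -0.0056  0.179 ]
wr2 [ 0.5583 -0.0768  0.179 ]
gh2 [0.5969 0.0606 0.166 ]
gh2 [0.6403 0.0669 0.166 ]
gh2 [0.5552 0.0545 0.166 ]
hole [0.45529428 0.33880356 0.045     ]
```

```bash
python3 - <<'E'
import cv2
a=cv2.imread("pics/scene0.png")[165:215,315:390];b=cv2.imread("pics/side0.png")[155:215,210:260]
cv2.imwrite("pics/sc2.png",cv2.resize(a,None,fx=10,fy=10,interpolation=cv2.INTER_CUBIC))
cv2.imwrite("pics/si2.png",cv2.resize(b,None,fx=10,fy=10,interpolation=cv2.INTER_CUBIC))
E
```

```text
(no output)
```

View pics/sc2.png

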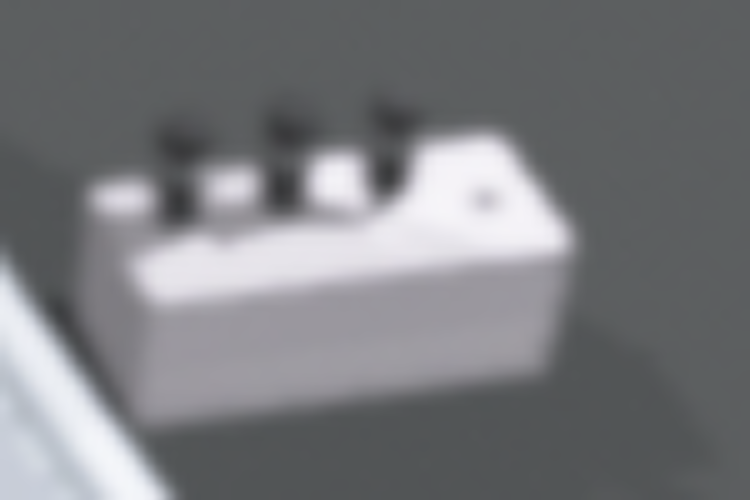

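View pics/si2.png

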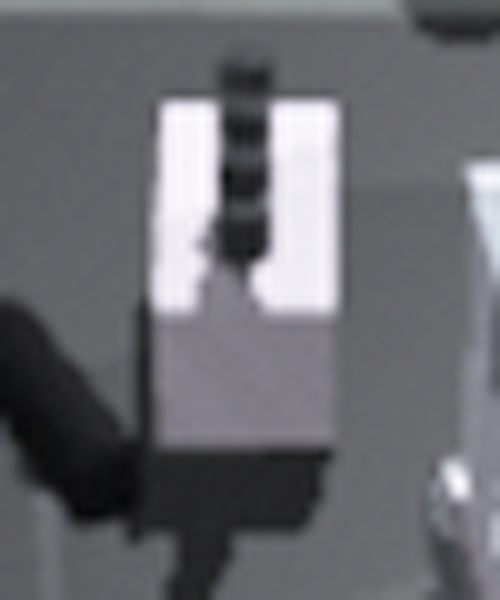

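Candidates for the wrench are the black T-handles at scene (208,169) and (252,163), both about 133 mm high and standing beside the truer, and the one at (228,186). The guard bar is at (277,194). The crop shows (228,186) standing on the cutter post in front of the wheel. It's the smallest, and it triangulates to z=0.178 against the stated 0.179, so I choose it. The free hole shows at scene (363,184.5), on the left stand's far end.

```bash
python3 -m creep '{"grip":[1,1,1,1,1,1,1,1,1,1,1,1,1,1,1,1],"translation":[[-0.023,-0.003,0.0335],[-0.023,-0.003,0.0335],[-0.023,-0.003,0.0335],[-0.023,-0.003,0.0335],[-0.023,-0.003,0.0335],[-0.023,-0.003,0.0335],[-0.023,-0.003,0.0335],[-0.023,-0.003,0.0335],[-0.023,-0.003,0.0335],[-0.023,-0.003,0.0335],[-0.023,-0.003,0.0335],[-0.023,-0.003,0.0335],[-0.023,-0.003,0.0335],[-0.023,-0.003,0.0335],[-0.023,-0.003,0.0335],[-0.023,-0.003,0.0335]],"turn":[[0,0,0],[0,0,0],[0,0,0],[0,0,0],[0,0,0],[0,0,0],[0,0,0],[0,0,0],[0,0,0],[0,0,0],[0,0,0],[0,0,0],[0,0,0],[0,0,0],[0,0,0],[0,0,0]]}'
python3 -m creep '{"grip":[1,1,1,1,1,1,1,1,1,1],"translation":[[0,0,0],[0,0,0],[0,0,0],[0,0,0],[0,0,0],[0,0,0],[0,0,0],[0,0,0],[0,0,0],[0,0,0]],"turn":[[0,-7.9,0],[0,-7.9,0],[0,-7.9,0],[0,-7.9,0],[0,-7.9,0],[0,-7.9,0],[0,-7.9,0],[0,-7.9,0],[0,0,0],[0,0,0]]}'
python3 - <<'E'
from h import *
import pickle
s=sense();m=camera_model("wrist");im=get_image("wrist");cv2.imwrite("pics/w1.png",im[:,:,::-1]);pickle.dump((s,m),open("w1.pkl","wb"))
print(s["time"],np.round(s["ee_pos"],4),np.round(s["ee_rot"],4))
for p in ([.566,-.041,.179],[.596,.06,.166],[.455,.339,.045]):print(proj("wrist",p,m))
E
```

```text
time: 1.75
ee_pos: [0.5654, -0.039, 0.279]
ee_rot: [-1.571, 0.0, -1.315]
force: [1.0, -0.8, 0.1]
finger_gap: 1.001
time: 2.75
ee_pos: [0.5645, -0.0405, 0.279]
ee_rot: [-1.571, 0.001, -0.215]
force: [-0.2, 0.3, 1.2]
finger_gap: 1.002
2.75 [ 0.5645 -0.0405  0.279 ] [-1.5709e+00  6.0000e-04 -2.1480e-01]
[254.02195731 193.82290989]
[264.0675856   65.00319044]
[  51.75292482 -204.88267972]
```

View pics/w1.png

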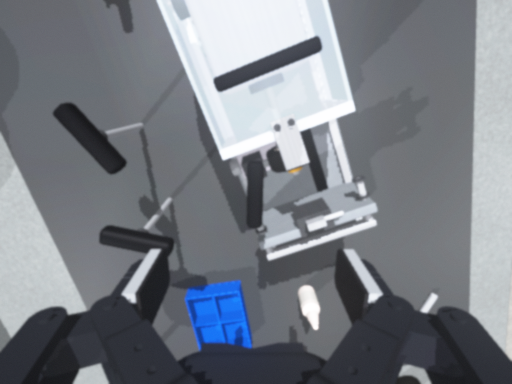

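The wrist view shows the wrench handle at about (255,194), nearly vertical. The guard bar runs from about (217,84) to (320,43), and the strap is at (291,145). I'll measure these.

```bash
python3 - <<'E'
from h import *
import pickle
s,m=pickle.load(open("w1.pkl","rb"));im=cv2.imread("pics/w1.png")
for nm,r,z in (("wr",(240,160,270,232),.179),("gh",(205,30,330,95),.166)):
  for t in (45,60):
    b=blob(im,r,t)[0];P=[onz("wrist",b[k],z,m) for k in(1,2,3)]
    d=P[2]-P[1];print(nm,b[0],np.round(b[1],1),np.round(b[2],1),np.round(b[3],1),np.round(P,4).tolist(),np.linalg.norm(d),np.degrees(np.arctan2(d[1],d[0])))
    other={"wr":("scene",(228.3,186.5)),"gh":("scene",(276.5,193.6))}[nm];o2={"wr":(280.9,196.6),"gh":(291.6,178.1)}[nm]
    print(tri("wrist",b[1],*other,m1=m),tri("wrist",b[1],"side",o2,m1=m))
E
```

```text
Traceback (most recent call last):
IndexError: list index out of range
```

```bash
python3 - <<'E'
from h import *
import pickle
s,m=pickle.load(open("w1.pkl","rb"));im=cv2.imread("pics/w1.png")
print(im[190:198,240:272].max(2)[4].tolist(), im[165:230,255].max(1).tolist())
for nm,r,z in (("wr",(240,160,270,232),.179),("gh",(205,30,330,95),.166)):
  for t in (50,60,70):
    bb=blob(im,r,t)
    if not bb: continue
    b=bb[0];P=[onz("wrist",b[k],z,m) for k in(1,2,3)]
    d=P[2]-P[1];print(nm,t,b[0],np.round(b[1],1),np.round(b[2],1),np.round(b[3],1),np.round(P,4).tolist(),np.linalg.norm(d),np.degrees(np.arctan2(d[1],d[0])))
    other={"wr":("scene",(228.3,186.5)),"gh":("scene",(276.5,193.6))}[nm];o2={"wr":(280.9,196.6),"gh":(291.6,178.1)}[nm]
    print(tri("wrist",b[1],*other,m1=m),tri("wrist",b[1],"side",o2,m1=m))
E
```

```text
[84, 84, 83, 82, 87, 97, 96, 79, 59, 54, 53, 52, 55, 55, 56, 56, 57, 56, 55, 53, 52, 54, 82, 123, 146, 152, 154, 155, 156, 154, 154, 155] [70, 68, 68, 68, 67, 65, 64, 66, 63, 64, 63, 63, 62, 61, 61, 60, 62, 60, 60, 60, 59, 60, 57, 59, 58, 57, 58, 56, 56, 56, 56, 55, 54, 56, 56, 56, 54, 54, 53, 53, 53, 53, 53, 57, 54, 54, 52, 54, 53, 53, 54, 53, 53, 52, 50, 52, 52, 53, 52, 52, 51, 50, 58, 74, 88]
wr 50 29 [248.7 217.7] [248.5 211. ] [249. 224.] [[0.5566, -0.0623, 0.179], [0.5577, -0.0558, 0.179], [0.5554, -0.0684, 0.179]] 0.012761647785120683 -100.39451555680294
(array([ 0.56109376, -0.05012385,  0.18156656]), np.float64(0.021771701362662942)) (array([ 0.56101148, -0.0581646 ,  0.18941688]), np.float64(0.006751029142517596))
wr 60 632 [253.9 204.2] [254.8 175.2] [253.3 227.1] [[0.5639, -0.0505, 0.179], [0.5702, -0.0246, 0.179], [0.5586, -0.0722, 0.179]] 0.049003567197306 -103.65445865349479
(array([ 0.56564342, -0.04512109,  0.18066358]), np.float64(0.009386540302143498)) (array([ 0.56466114, -0.04891925,  0.18330669]), np.float64(0.0008859500840767426))
wr 70 968 [254.1 194.5] [255.4 161.1] [252.8 227.2] [[0.5659, -0.0416, 0.179], [0.5733, -0.0126, 0.179], [0.5582, -0.0722, 0.179]] 0.0614555064947205 -104.25690845638097
(array([ 0.5660467 , -0.04136838,  0.17841585]), np.float64(0.0009434578625743725)) (array([ 0.56579234, -0.04170884,  0.17878335]), np.float64(0.0002580990862841072))
gh 70 16 [223.4  87.2] [227.9  85.7] [218.9  88.8] [[0.5599, 0.0506, 0.166], [0.5638, 0.051, 0.166], [0.556, 0.0502, 0.166]] 0.00783350677565891 -174.68429498992626
(array([0.5590904 , 0.05999913, 0.13735311]), np.float64(0.016627357912406413)) (array([0.57797801, 0.04746198, 0.17649272]), np.float64(0.034591218579664774))
```

```bash
python3 -m creep '{"grip":[1,1,1,1,1,1,1,1],"translation":[[0.0017,0.02,-0.0007],[0,0.02,0],[0,0.02,0],[0,0.02,0],[0,0.02,0],[0,0.02,0],[0,0,0],[0,0,0]],"turn":[[0,1.7,0],[0,0,0],[0,0,0],[0,0,0],[0,0,0],[0,0,0],[0,0,0],[0,0,0]]}'
python3 -m creep '{"grip":[0,0,0,0,0,0,0,0,0,0],"translation":[[0,0,0],[0,0,0],[0,0,0],[0,0,0],[0,0,0],[0,0,0],[0,0,0],[0,0,0],[0,0,0],[0,0,0]],"turn":[[0,0,0],[0,0,0],[0,0,0],[0,0,0],[0,0,0],[0,0,0],[0,0,0],[0,0,0],[0,0,0],[0,0,0]]}' 40
python3 - <<'E'
from h import *
for n in("side",):
    im=get_image(n)[:,:,::-1][120:320,170:390];cv2.imwrite("pics/g_side.png",cv2.resize(im,None,fx=3,fy=3))
s=sense();print(s["ee_pos"],s["finger_gap"])
E
```

```text
time: 3.6
ee_pos: [0.566, -0.0415, 0.1593]
ee_rot: [-1.571, 0.001, -0.243]
force: [-0.4, -0.4, 0.6]
finger_gap: 1.0
time: 4.6
ee_pos: [0.5664, -0.0416, 0.1597]
ee_rot: [-1.571, -0.001, -0.242]
force: [0.7, -1.1, 3.2]
finger_gap: 0.153
[ 0.56635172 -0.04157578  0.15972034] 0.1589273584505082
```

View pics/g_side.png

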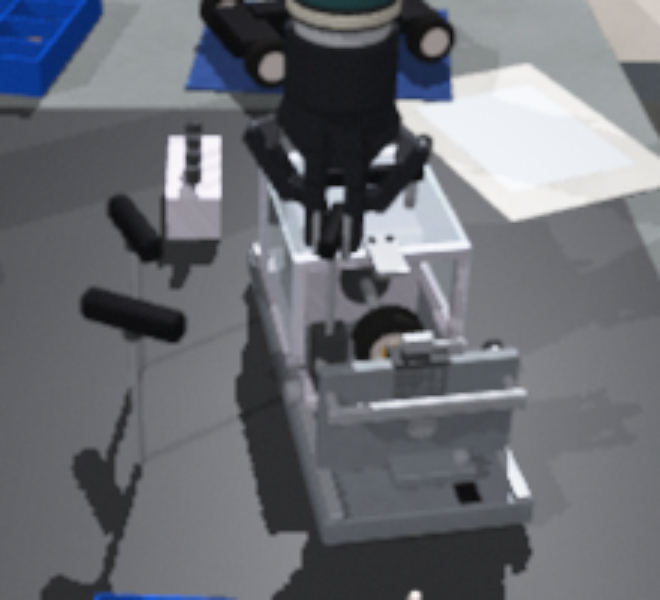

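Gap is about 13 mm on the 14 mm handle, so it is gripped. Lifting straight up, then carrying towards the stand.

```bash
python3 -m creep '{"grip":[0,0,0,0,0,0,0,0,0],"translation":[[0,-0.005,0],[0,-0.01,0],[0,-0.01,0],[0,-0.02,0],[0,-0.02,0],[0,-0.02,0],[0,-0.02,0],[0,-0.02,0],[0,0,0]],"turn":[[0,0,0],[0,0,0],[0,0,0],[0,0,0],[0,0,0],[0,0,0],[0,0,0],[0,0,0],[0,0,0]]}'
python3 -m creep '{"grip":[0,0,0,0,0,0,0,0,0,0,0,0,0,0],"translation":[[-0.0166,0,0.0286],[-0.0166,0,0.0286],[-0.0166,0,0.0286],[-0.0166,0,0.0286],[-0.0166,0,0.0286],[-0.0166,0,0.0286],[-0.0166,0,0.0286],[-0.0166,0,0.0286],[-0.0166,0,0.0286],[-0.0166,0,0.0286],[-0.0166,0,0.0286],[-0.0166,0,0.0286],[0,0,0],[0,0,0]],"turn":[[0,0,0],[0,0,0],[0,0,0],[0,0,0],[0,0,0],[0,0,0],[0,0,0],[0,0,0],[0,0,0],[0,0,0],[0,0,0],[0,0,0],[0,0,0],[0,0,0]]}'
python3 - <<'E'
from h import *
import pickle
s=sense();m=camera_model("wrist");im=get_image("wrist");cv2.imwrite("pics/w2.png",im[:,:,::-1]);pickle.dump((s,m),open("w2.pkl","wb"))
print(s["time"],s["ee_pos"],s["ee_rot"],s["finger_gap"])
cv2.imwrite("pics/s2.png",get_image("scene")[:,:,::-1]);cv2.imwrite("pics/d2.png",get_image("side")[:,:,::-1])
print(proj("wrist",[.455,.339,.045],m))
E
```

```text
time: 5.55
ee_pos: [0.5672, -0.0417, 0.2889]
ee_rot: [-1.57, -0.007, -0.242]
force: [0.4, 0.5, 0.7]
finger_gap: 0.155
time: 6.95
ee_pos: [0.4542, 0.3396, 0.2832]
ee_rot: [-1.573, 0.001, -0.24]
force: [0.9, -0.8, 0.2]
finger_gap: 0.159
6.95 [0.45418875 0.33958732 0.28320598] [-1.57282047e+00  1.09356431e-03 -2.40070062e-01] 0.15873769004086868
[252.9822618  160.07585564]
```

View pics/w2.png

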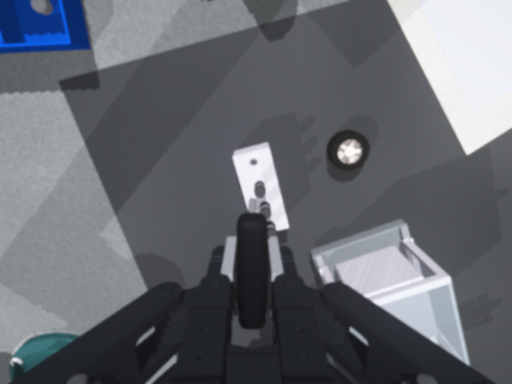

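View pics/s2.png

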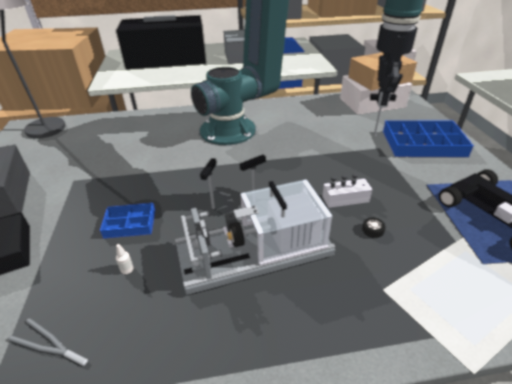

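```bash
python3 - <<'E'
from h import *
import pickle
s,m=pickle.load(open("w2.pkl","rb"));im=cv2.imread("pics/w2.png")
g=im[150:172,242:266].max(2);print(g[6:17,4:18])
w=np.clip(190-g[7:16,6:16].astype(float),0,None);yy,xx=np.mgrid[157:166,248:258];c=(w*xx).sum()/w.sum(),(w*yy).sum()/w.sum();print(c)
print("hole",onz("wrist",c,.045,m),tri("wrist",c,"scene",(363.25,184.55),m1=m))
p=s["ee_pos"];tip=p-[0,0,.084];
for n,f in(("wrist","w2"),("scene","s2"),("side","d2")):
    mm=m if n=="wrist" else None
    print(n,[np.round(proj(n,p+[0,0,d],mm),1) for d in(.019,-.03,-.06,-.084)])
a=cv2.imread("pics/s2.png")[60:150,340:430];b=cv2.imread("pics/d2.png");q=proj("side",tip).astype(int);b=b[max(0,q[1]-70):q[1]+30,q[0]-50:q[0]+50];print(q)
c=im[130:230,205:305]
print([x.shape for x in(a,b,c)])
cv2.imwrite("pics/c2.png",np.hstack([cv2.resize(x,(265,400),interpolation=cv2.INTER_CUBIC) if 0 else cv2.resize(x,(266,266),interpolation=cv2.INTER_CUBIC) for x in (a,b,c)]))
E
```

```text
[[247 248 248 248 247 247 247 248 248 249 249 248 247 246]
 [247 248 248 248 246 245 243 243 243 245 247 248 247 246]
 [247 248 248 247 243 235 227 223 225 232 241 245 247 246]
 [247 248 247 243 232 208 186 178 181 199 224 239 245 246]
 [247 247 245 235 206 168 147 142 144 157 191 228 242 245]
 [247 247 243 228 182 143 126 122 123 131 166 216 239 245]
 [247 246 241 224 177 136 121 116 119 124 160 213 239 245]
 [246 246 242 229 189 153 132 124 127 143 179 222 241 246]
 [246 246 244 236 218 191 169 157 165 189 216 236 245 247]
 [246 246 245 242 236 228 217 211 216 230 238 244 247 248]
 [246 246 246 246 244 242 240 239 240 244 246 248 249 249]]
(np.float64(253.18778979907265), np.float64(161.7272024729521))
hole [0.45473978 0.33676433 0.045     ] (array([0.4551983 , 0.3373745 , 0.04501227]), np.float64(0.0014910579790158136))
wrist [array([252.2, 271.7]), array([252.2, 228.1]), array([252.2, 210.6]), array([252.2, 199.6])]
scene [array([382.4,  97.2]), array([378.3, 116.3]), array([375.9, 127.3]), array([374.1, 135.7])]
side [array([233. ,  81.8]), array([233.3,  99.5]), array([233.5, 109.9]), array([233.7, 118.1])]
[233 118]
[(90, 90, 3), (100, 100, 3), (100, 100, 3)]
```

View pics/c2.png

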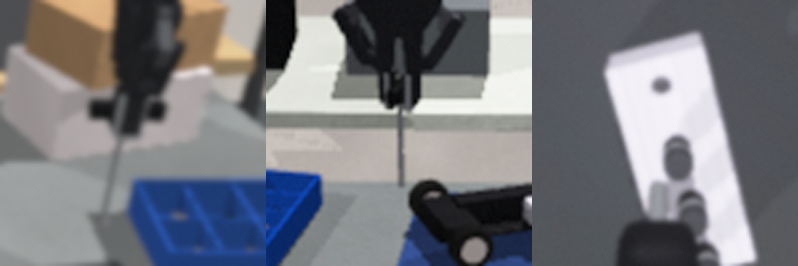

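The hole is at wrist (253.2,161.7), which gives (0.4549, 0.337). Side and wrist views put the tip within about 1 px of prediction. Moving over the hole and down to about 15 mm above its mouth, then checking.

```bash
python3 -m creep '{"grip":[0,0,0,0,0,0,0,0,0,0],"translation":[[0.0013,0.02,-0.0024],[0,0.02,0],[0,0.02,0],[0,0.02,0],[0,0.02,0],[0,0.02,0],[0,0.01,0],[0,0.005,0],[0,0,0],[0,0,0]],"turn":[[0,0,0],[0,0,0],[0,0,0],[0,0,0],[0,0,0],[0,0,0],[0,0,0],[0,0,0],[0,0,0],[0,0,0]]}'
python3 - <<'E'
from h import *
import pickle
s=sense();m=camera_model("wrist");w=get_image("wrist")[:,:,::-1];cv2.imwrite("pics/w3.png",w);pickle.dump((s,m),open("w3.pkl","wb"))
sc=get_image("scene")[:,:,::-1];sd=get_image("side")[:,:,::-1];cv2.imwrite("pics/s3.png",sc);cv2.imwrite("pics/d3.png",sd)
print(s["time"],s["ee_pos"],s["ee_rot"])
p=s["ee_pos"];H=np.array([.4549,.337,.045])
for n in("wrist","scene","side"):
    mm=m if n=="wrist" else None;print(n,proj(n,p-[0,0,.084],mm),proj(n,H,mm))
a=sc[130:210,325:405];b=sd[120:200,195:275];c=w[110:230,190:310]
cv2.imwrite("pics/c3.png",np.hstack([cv2.resize(x,(266,266),interpolation=cv2.INTER_CUBIC) for x in (a,b,c)]))
E
```

```text
time: 8.1
ee_pos: [0.4562, 0.3369, 0.1505]
ee_rot: [-1.569, -0.001, -0.242]
force: [0.4, -0.1, -0.9]
finger_gap: 0.155
8.1 [0.45616205 0.3368553  0.15046173] [-1.56949612e+00 -1.46013246e-03 -2.41960660e-01]
wrist [251.98397206 199.90550806] [250.54358577 191.91419614]
scene [364.28174308 178.49723868] [362.8276496  184.38692328]
side [235.05618949 160.98663601] [234.7375127  167.43513604]
```

View pics/c3.png

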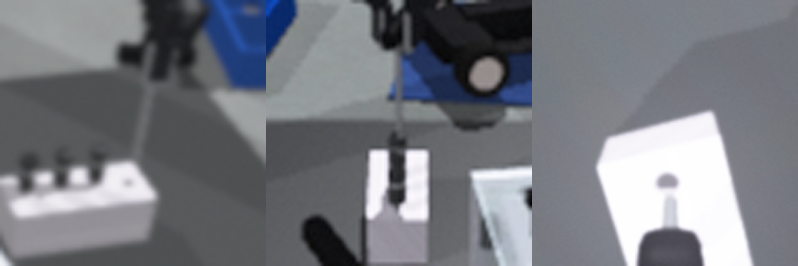

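```bash
python3 - <<'E'
from h import *
import pickle
s,m=pickle.load(open("w3.pkl","rb"));im=cv2.imread("pics/w3.png").max(2)
print(im[186:206,243:261])
R=np.array(m["R"]);print("tip cam",R@(s["ee_pos"]-[0,0,.084])+m["t"],"hole cam",R@np.array([.4549,.337,.045])+m["t"])
E
```

```text
[[255 255 255 255 255 254 254 254 254 254 255 255 255 255 255 255 255 255]
 [255 255 255 255 254 251 247 244 245 248 252 254 255 255 255 255 255 255]
 [255 255 255 253 248 235 220 211 211 221 233 246 253 255 255 255 255 255]
 [255 255 254 247 229 203 186 178 178 183 196 222 244 253 255 255 255 255]
 [255 254 251 233 200 178 170 169 167 170 173 191 226 248 254 255 255 255]
 [255 254 245 219 186 171 167 167 167 169 169 174 206 241 253 255 255 255]
 [255 253 242 212 183 169 167 168 169 167 168 172 201 238 252 255 255 255]
 [254 253 243 219 189 175 174 172 173 174 173 181 211 243 253 255 255 255]
 [255 253 248 235 214 200 201 202 205 204 205 210 233 250 254 255 255 255]
 [255 254 252 248 240 235 235 237 237 237 236 238 247 253 255 255 255 255]
 [255 254 254 253 251 248 247 246 246 245 246 249 253 254 255 255 255 255]
 [255 255 255 254 254 253 250 245 242 241 244 251 254 255 255 255 255 255]
 [255 255 255 255 255 254 250 240 233 232 236 247 253 255 255 255 255 255]
 [255 255 255 255 255 254 249 233 225 224 227 236 250 254 255 255 255 255]
 [255 255 255 255 255 254 245 227 220 221 220 225 243 254 255 255 255 255]
 [255 255 255 255 255 253 241 224 220 221 218 217 239 254 255 255 255 255]
 [255 255 255 255 255 253 240 223 220 221 218 217 238 253 255 255 255 255]
 [255 255 255 255 255 252 236 220 219 221 219 215 238 253 255 255 255 255]
 [255 255 255 255 254 251 234 220 221 222 219 216 238 253 255 255 255 255]
 [255 255 255 255 254 251 233 220 221 222 218 216 238 253 255 255 255 255]]
tip cam [2.21614098e-04 5.92481307e-03 2.39975452e-01] hole cam [-0.00104929 -0.00072699  0.2603803 ]
```

```bash
python3 -m creep '{"grip":[0,0,0,0,0,0,0,0],"translation":[[-0.0011,0,0],[0,0.006,0],[0,0.006,0],[0,0.006,0],[0,0.006,0],[0,0.006,0],[0,0.005,0],[0,0,0]],"turn":[[0,0,0],[0,0,0],[0,0,0],[0,0,0],[0,0,0],[0,0,0],[0,0,0],[0,0,0]]}'
python3 - <<'E'
from h import *
s=sense();w=get_image("wrist")[:,:,::-1]
sc=get_image("scene")[:,:,::-1];sd=get_image("side")[:,:,::-1]
print(s["time"],s["ee_pos"],s["force"],s["torque"])
a=sc[130:210,325:405];b=sd[120:200,195:275];c=w[110:230,190:310]
cv2.imwrite("pics/c4.png",np.hstack([cv2.resize(x,(266,266),interpolation=cv2.INTER_CUBIC) for x in (a,b,c)]))
E
```

```text
time: 9.05
ee_pos: [0.4539, 0.3366, 0.113]
ee_rot: [-1.572, 0.001, -0.242]
force: [-0.8, -0.4, -1.7]
finger_gap: 0.156
9.05 [0.45389692 0.33663606 0.1130028 ] [-0.8158715  -0.42706763 -1.66590892] [ 0.00516602  0.00809506 -0.0090811 ]
```

View pics/c4.png

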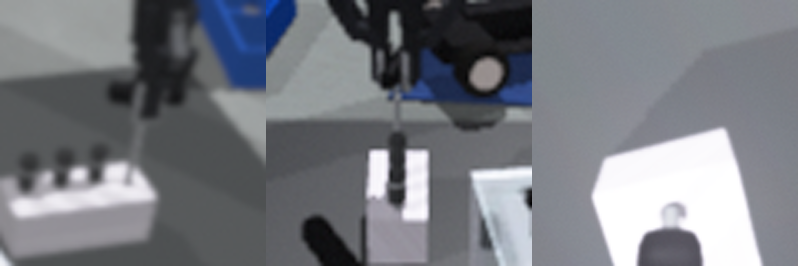

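The shaft is in the hole with no significant force. Continuing nearly to the bottom, then releasing.

```bash
python3 -m creep '{"grip":[0,0,0,0,0,0],"translation":[[0.0004,0.005,0],[0,0.005,0],[0,0.005,0],[0,0.004,0],[0,0,0],[0,0,0]],"turn":[[0,0,0],[0,0,0],[0,0,0],[0,0,0],[0,0,0],[0,0,0]]}'
python3 - <<'E'
from h import *
s=sense();w=get_image("wrist")[:,:,::-1]
sc=get_image("scene")[:,:,::-1];sd=get_image("side")[:,:,::-1]
print(s["time"],s["ee_pos"],s["force"],s["torque"])
a=sc[130:210,325:405];b=sd[120:200,195:275];c=w[110:230,190:310]
cv2.imwrite("pics/c5.png",np.hstack([cv2.resize(x,(266,266),interpolation=cv2.INTER_CUBIC) for x in (a,b,c)]))
E
```

```text
time: 9.8
ee_pos: [0.4548, 0.3368, 0.095]
ee_rot: [-1.571, 0.0, -0.242]
force: [-0.4, -0.9, -1.3]
finger_gap: 0.155
9.8 [0.45475862 0.33682537 0.09503881] [-0.36971845 -0.90362687 -1.26362032] [ 0.00819028 -0.00248159 -0.04513383]
```

View pics/c5.png

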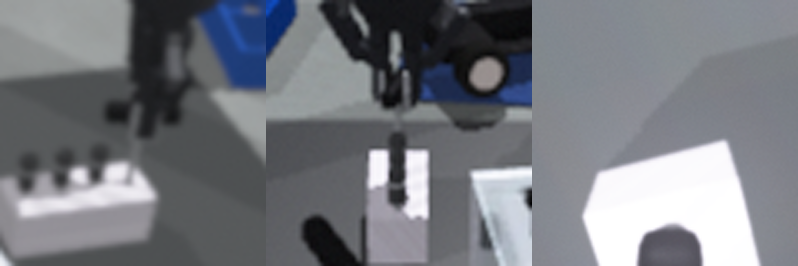

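```bash
python3 -m creep '{"grip":[0.4,0.7,1,1,1,1,1,1,1],"translation":[[0,0,0],[0,0,0],[0,0,0],[0,0,0],[0,0,0],[0,0,0],[0,0,0],[0,0,0],[0,-0.01,0]],"turn":[[0,0,0],[0,0,0],[0,0,0],[0,0,0],[0,0,0],[0,0,0],[0,0,0],[0,0,0],[0,0,0]]}'
python3 -m creep '{"grip":[1,1,1,1,1,1,1,1,1],"translation":[[0,-0.01,0],[0,-0.02,0],[0,-0.02,0],[0,-0.02,0],[0,-0.02,0],[0,-0.03,0],[0,-0.03,0],[0,0,0],[0,0,0]],"turn":[[0,0,0],[0,0,0],[0,0,0],[0,0,0],[0,0,0],[0,0,0],[0,0,0],[0,0,0],[0,0,0]]}'
python3 - <<'E'
from h import *
import pickle
s=sense();m=camera_model("wrist");w=get_image("wrist")[:,:,::-1]
sc=get_image("scene")[:,:,::-1];sd=get_image("side")[:,:,::-1]
cv2.imwrite("pics/w6.png",w);cv2.imwrite("pics/s6.png",sc);cv2.imwrite("pics/d6.png",sd);pickle.dump((s,m),open("w6.pkl","wb"))
print(s["time"],s["ee_pos"],s["ee_rot"],s["force"])
H=np.array([.4549,.337,.110])
for n in("wrist","scene","side"):print(n,proj(n,H,m if n=="wrist" else None))
a=sc[130:210,325:405];b=sd[120:200,195:275];c=w[100:260,170:330]
cv2.imwrite("pics/c6.png",np.hstack([cv2.resize(x,(266,266),interpolation=cv2.INTER_CUBIC) for x in (a,b,c)]))
E
```

```text
time: 10.85
ee_pos: [0.4538, 0.3363, 0.1038]
ee_rot: [-1.574, 0.003, -0.242]
force: [-0.7, -0.0, -0.8]
finger_gap: 1.002
time: 11.75
ee_pos: [0.4553, 0.3372, 0.2572]
ee_rot: [-1.568, -0.003, -0.242]
force: [0.1, -1.2, -0.5]
finger_gap: 0.997
11.75 [0.45527944 0.33718719 0.25719328] [-1.56831134 -0.00261395 -0.24158909] [ 0.10609408 -1.24010615 -0.4850757 ]
wrist [251.44294146 179.46523457]
scene [366.94623809 165.17503206]
side [234.39357186 147.49783426]
```

View pics/c6.png

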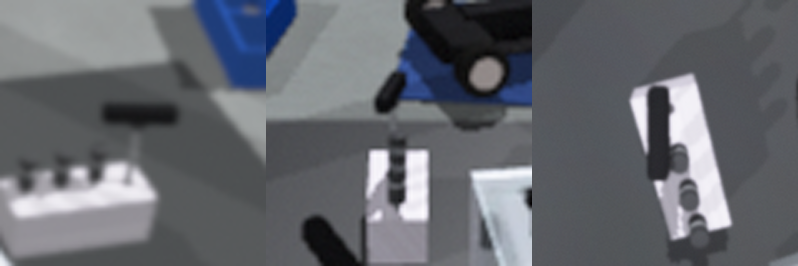

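View pics/s6.png

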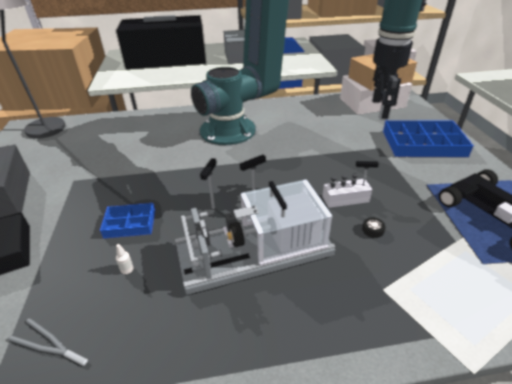

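The wrench stands upright in the free hole, handle at scene (368,164), released, and the drivers are undisturbed. The guard is still open. I'll check the guard bar's angle from the first wrist view, then move above it.

```bash
python3 - <<'E'
from h import *
import pickle
s,m=pickle.load(open("w1.pkl","rb"))
a=onz("wrist",(217,84),.170,m);b=onz("wrist",(320,43),.170,m);print(a,b,(a+b)/2,np.linalg.norm(b-a),np.degrees(np.arctan2(*(b-a)[1::-1])))
E
python3 -m creep '{"grip":[1,1,1,1,1,1,1,1,1],"translation":[[0.0226,0,-0.026],[0.0226,0,-0.026],[0.0226,0,-0.026],[0.0226,0,-0.026],[0.0226,0,-0.026],[0.0226,0,-0.026],[0.0226,0,-0.026],[0.0226,0,-0.026],[0.0226,0,-0.026]],"turn":[[0,0,0],[0,0,0],[0,0,0],[0,0,0],[0,0,0],[0,0,0],[0,0,0],[0,0,0],[0,0,0]]}'
python3 -m creep '{"grip":[1,1,1,1,1,1,1,1,1,1],"translation":[[0,0,0],[0,0,0],[0,0,0],[0,0,0],[0,0,0],[0,0,0],[0,0,0],[0,0,0],[0,0,0],[0,0,0]],"turn":[[0,8.5,0],[0,8.5,0],[0,8.5,0],[0,8.5,0],[0,8.5,0],[0,8.5,0],[0,8.5,0],[0,8.5,0],[0,0,0],[0,0,0]]}'
python3 - <<'E'
from h import *
import pickle
s=sense();m=camera_model("wrist");w=get_image("wrist")[:,:,::-1]
cv2.imwrite("pics/w7.png",w);pickle.dump((s,m),open("w7.pkl","wb"))
print(s["time"],s["ee_pos"],s["ee_rot"],s["force"],s["joint_pos"])
print(proj("wrist",[.5965,.06,.166],m))
E
```

```text
[0.55582737 0.05392382 0.17      ] [0.64123014 0.06584107 0.17      ] [0.59852876 0.05988244 0.17      ] 0.0862302316975226 7.9438541121567905
time: 12.8
ee_pos: [0.5962, 0.0597, 0.2535]
ee_rot: [-1.572, 0.003, -0.242]
force: [0.9, 1.2, -0.0]
finger_gap: 1.0
time: 13.8
ee_pos: [0.5959, 0.061, 0.2541]
ee_rot: [-1.573, 0.0, -1.425]
force: [-0.7, -0.2, -0.7]
finger_gap: 0.998
13.8 [0.59594224 0.06103596 0.25406513] [-1.57299210e+00  2.44092555e-04 -1.42539619e+00] [-0.65788878 -0.15233979 -0.65720479] [ 7.47357574e-03  1.96022342e-01  1.20368663e+00 -6.10356218e-05
  1.74409215e+00  1.43285904e+00]
[253.13588938 196.97421895]
```

View pics/w7.png

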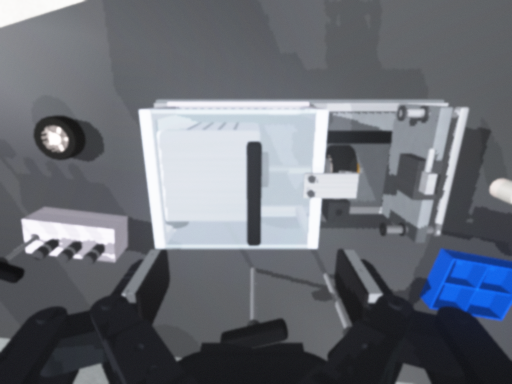

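The bar is centred at (254,193) and lies along the image column, square to the jaws, with the path clear. The estimates agree at (0.597,0.060) and 8° yaw. Descending and pinching.

```bash
python3 -m creep '{"grip":[1,1,1,1,1,1,1,1],"translation":[[0.0013,0.02,0],[0,0.02,0],[0,0.02,0],[0,0.02,0],[0,0.015,0],[0,0.008,0],[0,0,0],[0,0,0]],"turn":[[0,0,0],[0,0,0],[0,0,0],[0,0,0],[0,0,0],[0,0,0],[0,0,0],[0,0,0]]}'
python3 -m creep '{"grip":[0.6,0.4,0.3,0.25,0.2,0.15,0.1,0.0,0,0],"translation":[[0,0,0],[0,0,0],[0,0,0],[0,0,0],[0,0,0],[0,0,0],[0,0,0],[0,0,0],[0,0,0],[0,0,0]],"turn":[[0,0,0],[0,0,0],[0,0,0],[0,0,0],[0,0,0],[0,0,0],[0,0,0],[0,0,0],[0,0,0],[0,0,0]]}' 60
python3 - <<'E'
from h import *
s=sense();sc=get_image("scene")[:,:,::-1];sd=get_image("side")[:,:,::-1]
print(s["time"],s["ee_pos"],s["ee_rot"],s["force"],s["finger_gap"])
a=sc[120:290,170:340];b=sd[120:290,210:380]
cv2.imwrite("pics/c8.png",np.hstack([cv2.resize(x,(400,400),interpolation=cv2.INTER_CUBIC) for x in (a,b)]))
E
```

```text
time: 14.65
ee_pos: [0.597, 0.0597, 0.1531]
ee_rot: [-1.57, -0.0, -1.428]
force: [-0.5, -0.1, 0.5]
finger_gap: 0.999
time: 15.65
ee_pos: [0.5965, 0.0597, 0.1525]
ee_rot: [-1.571, -0.0, -1.428]
force: [-1.3, 0.3, 1.4]
finger_gap: 0.129
15.65 [0.59652237 0.05967889 0.15248108] [-1.57069096e+00 -1.95346759e-04 -1.42842612e+00] [-1.32379885  0.25272614  1.36100465] 0.12937912601738258
```

View pics/c8.png

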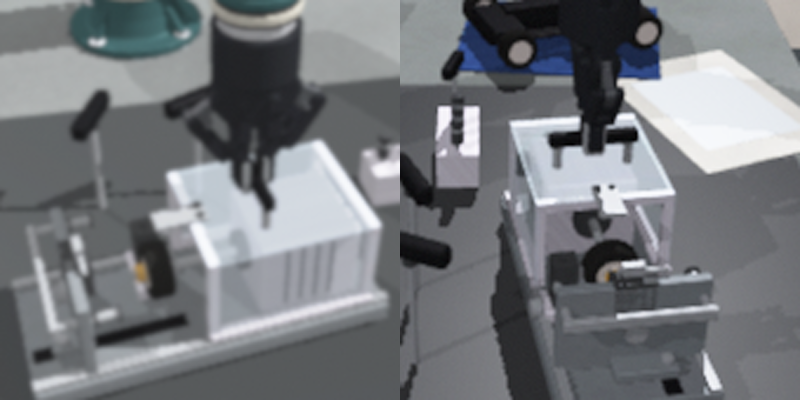

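```bash
python3 -m creep '{"grip":[0,0,0,0,0,0,0,0,0,0,0],"translation":[[0.004,0,0],[0.008,0,0],[0.008,0,0],[0.008,0,0],[0.008,0,0],[0.008,0,0],[0.008,0,0],[0.008,0,0],[0.006,0,0],[0.004,0,0],[0,0,0]],"turn":[[0,0,0],[0,0,0],[0,0,0],[0,0,0],[0,0,0],[0,0,0],[0,0,0],[0,0,0],[0,0,0],[0,0,0],[0,0,0]]}'
python3 - <<'E'
from h import *
s=sense();R=np.array([.143,-.9897,0]);print(R@(s["ee_pos"]-[.5965,.0597,.1525]),s["force"]@R,s["force"],s["torque"])
sc=get_image("scene")[:,:,::-1];sd=get_image("side")[:,:,::-1]
a=sc[120:290,150:320];b=sd[150:320,210:380]
cv2.imwrite("pics/c9.png",np.hstack([cv2.resize(x,(400,400),interpolation=cv2.INTER_CUBIC) for x in (a,b)]))
E
```

```text
time: 16.85
ee_pos: [0.6067, -0.0103, 0.1525]
ee_rot: [-1.57, -0.001, -1.429]
force: [0.2, 0.5, 3.6]
finger_gap: 0.127
0.07072008532222762 -0.5003073148414411 [0.22625063 0.53820466 3.58271556] [0.04188945 0.01952384 0.11090713]
```

View pics/c9.png

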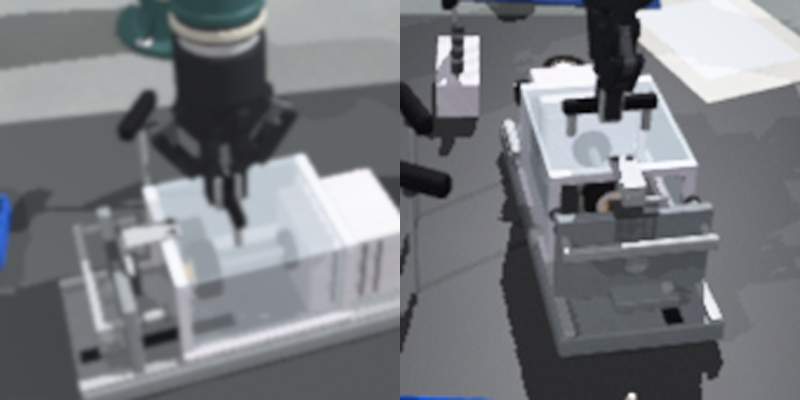

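The guard moved with the handle, travel about 70 mm, and the strap tip is close to the tail block. From here I go in small steps and watch the force.

```bash
for i in 1; do :; done
python3 -m creep '{"grip":[0,0,0],"translation":[[0.004,0,0],[0.003,0,0],[0.003,0,0]],"turn":[[0,0,0],[0,0,0],[0,0,0]]}'
python3 -m creep '{"grip":[0,0],"translation":[[0.002,0,0],[0.002,0,0]],"turn":[[0,0,0],[0,0,0]]}'
python3 -m creep '{"grip":[0,0],"translation":[[0.002,0,0],[0.002,0,0]],"turn":[[0,0,0],[0,0,0]]}'
python3 -c "
from h import *
s=sense();R=np.array([.143,-.9897,0]);print(R@(s['ee_pos']-[.5965,.0597,.1525]),s['force']@R,s['torque'])"
```

```text
time: 17.25
ee_pos: [0.6076, -0.0161, 0.1525]
ee_rot: [-1.571, 0.006, -1.426]
force: [-1.7, 10.2, 4.5]
finger_gap: 0.127
time: 17.45
ee_pos: [0.6081, -0.0198, 0.1525]
ee_rot: [-1.571, 0.006, -1.426]
force: [-0.1, 5.1, 3.4]
finger_gap: 0.124
time: 17.65
ee_pos: [0.6087, -0.0236, 0.1525]
ee_rot: [-1.57, 0.006, -1.426]
force: [-0.9, 9.5, 5.4]
finger_gap: 0.124
0.0842089967789759 -9.563151139721166 [1.39236479 0.21784239 0.05097431]
```

```bash

python3 -m creep '{"grip":[0,0],"translation":[[0,0,0],[0,0,0]],"turn":[[0,0,0],[0,0,0]]}'
python3 - <<'E'
from h import *
sc=get_image("scene")[:,:,::-1];sd=get_image("side")[:,:,::-1]
s=sense();R=np.array([.143,-.9897,0]);print(R@(s["ee_pos"]-[.5965,.0597,.1525]),s["force"]@R,s["force"],s["torque"])
a=sc[150:270,170:290];b=sd[190:310,250:370]
cv2.imwrite("pics/c10.png",np.hstack([cv2.resize(x,(400,400),interpolation=cv2.INTER_CUBIC) for x in (a,b)]))
E
```

```text
time: 17.85
ee_pos: [0.6087, -0.0239, 0.1525]
ee_rot: [-1.571, 0.006, -1.426]
force: [-0.9, 8.0, 4.4]
finger_gap: 0.128
0.08450917664675082 -8.278053072083631 [-1.18840669  8.1924936   4.327866  ] [ 1.24268124  0.16522578 -0.02870794]
```

View pics/c10.png

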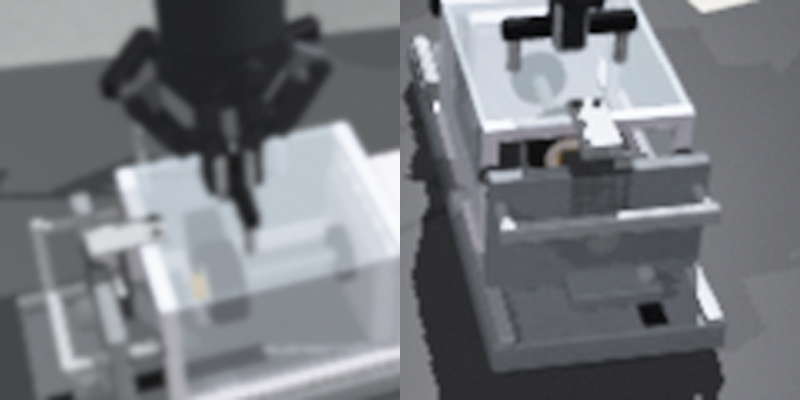

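```bash

python3 -m creep '{"grip":[0,0],"translation":[[0.001,0,0],[0.001,0,0]],"turn":[[0,0,0],[0,0,0]]}'
python3 -m creep '{"grip":[0,0],"translation":[[0.001,0,0],[0.001,0,0]],"turn":[[0,0,0],[0,0,0]]}'
python3 -m creep '{"grip":[0,0],"translation":[[0.001,0,0],[0.001,0,0]],"turn":[[0,0,0],[0,0,0]]}'
```

```text
time: 18.15
ee_pos: [0.6089, -0.0251, 0.1525]
ee_rot: [-1.571, 0.007, -1.426]
force: [-0.8, 10.7, 5.3]
finger_gap: 0.126
time: 18.35
ee_pos: [0.6091, -0.0269, 0.1525]
ee_rot: [-1.571, 0.008, -1.425]
force: [-1.3, 11.5, 4.5]
finger_gap: 0.125
time: 18.55
ee_pos: [0.6094, -0.0285, 0.1525]
ee_rot: [-1.571, 0.008, -1.425]
force: [-1.5, 10.9, 5.0]
finger_gap: 0.12
```

```bash

python3 -m creep '{"grip":[0,0],"translation":[[0.001,0,0],[0.001,0,0]],"turn":[[0,0,0],[0,0,0]]}'
python3 -m creep '{"grip":[0,0],"translation":[[0.001,0,0],[0.001,0,0]],"turn":[[0,0,0],[0,0,0]]}'
python3 -m creep '{"grip":[0,0],"translation":[[0.001,0,0],[0.001,0,0]],"turn":[[0,0,0],[0,0,0]]}'
```

```text
time: 18.75
ee_pos: [0.6097, -0.0303, 0.1525]
ee_rot: [-1.571, 0.008, -1.425]
force: [-1.1, 10.1, 4.8]
finger_gap: 0.126
time: 18.95
ee_pos: [0.61, -0.0325, 0.1525]
ee_rot: [-1.571, 0.008, -1.425]
force: [-2.3, 12.5, 5.0]
finger_gap: 0.122
time: 19.15
ee_pos: [0.61, -0.0326, 0.1525]
ee_rot: [-1.571, 0.012, -1.424]
force: [-2.0, 17.1, 5.8]
finger_gap: 0.126
```

```bash

python3 - <<'E'
from h import *
sc=get_image("scene")[:,:,::-1];sd=get_image("side")[:,:,::-1]
s=sense();R=np.array([.143,-.9897,0]);print(s["time"],R@(s["ee_pos"]-[.5965,.0597,.1525]),s["force"],s["torque"])
cv2.imwrite("pics/s11.png",sc);cv2.imwrite("pics/d11.png",sd)
a=sc[150:270,170:290];b=sd[190:310,250:370]
cv2.imwrite("pics/c11.png",np.hstack([cv2.resize(x,(400,400),interpolation=cv2.INTER_CUBIC) for x in (a,b)]))
E
```

```text
19.25 0.09324429250403753 [-1.63486593 15.89541827  5.64140282] [ 2.29355306  0.43008351 -0.09781582]
```

View pics/c11.png

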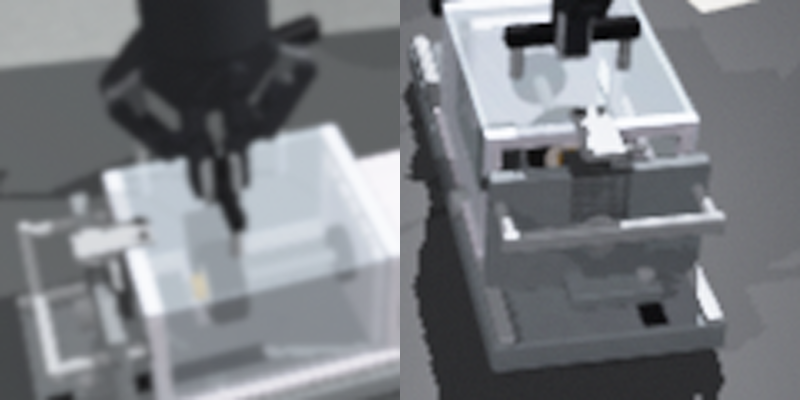

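The buffer's back bar has moved out, from about (610,222) to (610,232) in the crop, and the push rose to 16 N without motion, so I've stopped pushing. I'll ease the command back gently to see whether it is caught.

```bash

python3 -m creep '{"grip":[0,0],"translation":[[-0.001,0,0],[-0.001,0,0]],"turn":[[0,0,0],[0,0,0]]}'
python3 -m creep '{"grip":[0,0],"translation":[[-0.001,0,0],[-0.001,0,0]],"turn":[[0,0,0],[0,0,0]]}'
python3 -m creep '{"grip":[0],"translation":[[0,0,0]],"turn":[[0,0,0]]}'
```

```text
time: 19.45
ee_pos: [0.6099, -0.0324, 0.1525]
ee_rot: [-1.571, 0.008, -1.425]
force: [-1.2, 10.4, 4.6]
finger_gap: 0.124
time: 19.65
ee_pos: [0.6099, -0.032, 0.1525]
ee_rot: [-1.571, 0.005, -1.426]
force: [-0.2, 7.1, 3.9]
finger_gap: 0.126
time: 19.75
ee_pos: [0.6099, -0.032, 0.1525]
ee_rot: [-1.571, 0.005, -1.426]
force: [-0.1, 8.4, 4.7]
finger_gap: 0.125
```

```bash

python3 -m creep '{"grip":[0,0],"translation":[[-0.001,0,0],[-0.001,0,0]],"turn":[[0,0,0],[0,0,0]]}'
python3 -m creep '{"grip":[0,0],"translation":[[-0.001,0,0],[0,0,0]],"turn":[[0,0,0],[0,0,0]]}'
python3 -m creep '{"grip":[0,0],"translation":[[-0.001,0,0],[0,0,0]],"turn":[[0,0,0],[0,0,0]]}'
```

```text
time: 19.95
ee_pos: [0.6097, -0.0305, 0.1525]
ee_rot: [-1.57, 0.004, -1.426]
force: [-0.2, 6.3, 4.7]
finger_gap: 0.127
time: 20.15
ee_pos: [0.6096, -0.0302, 0.1525]
ee_rot: [-1.57, 0.003, -1.427]
force: [-0.0, 6.2, 4.6]
finger_gap: 0.123
time: 20.35
ee_pos: [0.6096, -0.0302, 0.1525]
ee_rot: [-1.57, 0.002, -1.427]
force: [-0.9, 6.6, 4.3]
finger_gap: 0.127
```

```bash

python3 -m creep '{"grip":[0,0],"translation":[[-0.001,0,0],[0,0,0]],"turn":[[0,0,0],[0,0,0]]}'
python3 -m creep '{"grip":[0,0],"translation":[[-0.001,0,0],[0,0,0]],"turn":[[0,0,0],[0,0,0]]}'
python3 - <<'E'
from h import *
sc=get_image("scene")[:,:,::-1];sd=get_image("side")[:,:,::-1]
s=sense();R=np.array([.143,-.9897,0]);print(s["time"],R@(s["ee_pos"]-[.5965,.0597,.1525]),s["force"],s["torque"])
cv2.imwrite("pics/s12.png",sc);cv2.imwrite("pics/d12.png",sd)
b0=cv2.imread("pics/d11.png")[190:310,250:370];b=sd[190:310,250:370]
cv2.imwrite("pics/c12.png",np.hstack([cv2.resize(x,(400,400),interpolation=cv2.INTER_CUBIC) for x in (b0,b)]))
E
```

```text
time: 20.55
ee_pos: [0.6096, -0.0301, 0.1525]
ee_rot: [-1.57, 0.0, -1.428]
force: [0.4, 4.6, 4.3]
finger_gap: 0.121
time: 20.75
ee_pos: [0.6096, -0.0301, 0.1525]
ee_rot: [-1.57, -0.002, -1.429]
force: [0.2, 1.2, 3.1]
finger_gap: 0.127
20.85 0.09069774862677357 [1.70620771 1.02837108 3.95020146] [ 0.11768323 -0.16496059  0.05851701]
```

View pics/c12.png

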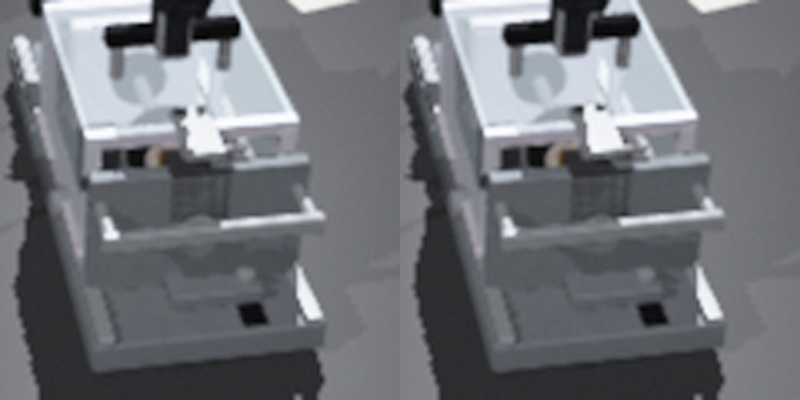

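```bash
python3 - <<'E'
import cv2,numpy as np
ims=[cv2.imread(f"pics/{n}.png") for n in("side0","d6","d11","d12")]
# crop bar area for each, big scale
c=[cv2.resize(im[225:285,265:365],(400,240),interpolation=cv2.INTER_CUBIC) for im in ims]
cv2.imwrite("pics/c13.png",np.vstack([np.hstack(c[:2]),np.hstack(c[2:])]))
for im in ims: print(im[244:268,290].max(1).tolist())
for im in ims: print(im[244:268,330].max(1).tolist())
E
```

```text
[90, 82, 84, 86, 85, 86, 86, 84, 84, 83, 169, 232, 209, 114, 102, 101, 94, 86, 83, 84, 85, 86, 86, 87]
[101, 91, 91, 92, 92, 93, 91, 92, 92, 91, 181, 239, 222, 131, 113, 111, 101, 90, 93, 92, 93, 94, 92, 93]
[106, 95, 95, 97, 96, 96, 96, 96, 94, 95, 95, 92, 89, 84, 93, 115, 137, 135, 117, 116, 114, 105, 98, 96]
[105, 96, 94, 96, 96, 96, 95, 95, 95, 94, 96, 94, 88, 87, 106, 133, 133, 120, 118, 118, 110, 97, 97, 97]
[83, 82, 83, 82, 82, 83, 122, 191, 187, 118, 98, 98, 93, 87, 81, 83, 82, 82, 84, 83, 84, 83, 82, 83]
[89, 92, 90, 90, 91, 92, 130, 203, 201, 134, 107, 105, 100, 86, 79, 78, 79, 79, 79, 77, 85, 89, 90, 91]
[95, 94, 93, 95, 95, 95, 95, 94, 94, 96, 121, 202, 214, 154, 116, 111, 111, 104, 94, 94, 89, 81, 81, 82]
[96, 93, 93, 95, 93, 94, 94, 95, 93, 101, 195, 227, 177, 120, 112, 111, 103, 92, 94, 88, 82, 82, 82, 83]
```

View pics/c13.png

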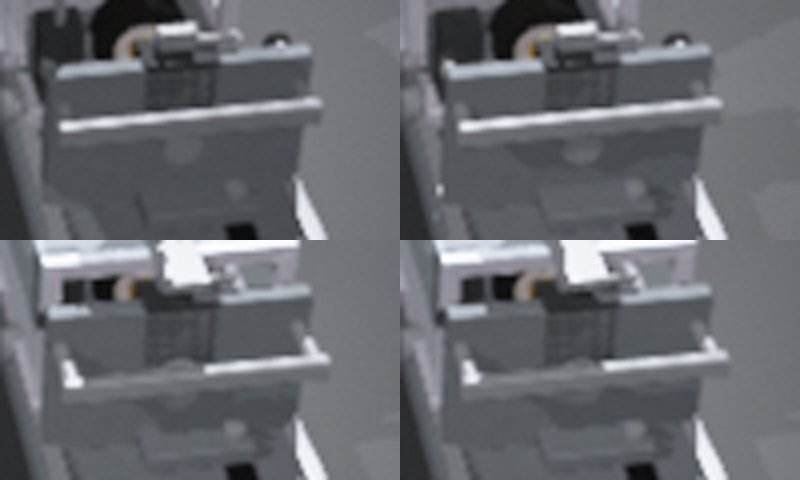

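The buffer's back bar shifted from row 251.5 to 255.9 at full push and now sits near 255. That is about 13 mm then 11 mm by projection. The hand force is about 1 N, so the bolt holds it. Releasing the bar and backing off upward.

```bash

python3 -m creep '{"grip":[0.2,0.3,0.45,0.6,0.8,1,1,1,1],"translation":[[0,0,0],[0,0,0],[0,0,0],[0,0,0],[0,0,0],[0,0,0],[0,0,0],[0,0,0],[0,0,0]],"turn":[[0,0,0],[0,0,0],[0,0,0],[0,0,0],[0,0,0],[0,0,0],[0,0,0],[0,0,0],[0,0,0]]}'
python3 -m creep '{"grip":[1,1,1,1,1,1,1,1],"translation":[[0,-0.01,0],[0,-0.02,0],[0,-0.03,0],[0,-0.03,0],[0,-0.03,0],[0,-0.02,0],[0,0,0],[0,0,0]],"turn":[[0,0,0],[0,0,0],[0,0,0],[0,0,0],[0,0,0],[0,0,0],[0,0,0],[0,0,0]]}'
python3 - <<'E'
from h import *
import pickle
s=sense();m=camera_model("wrist");w=get_image("wrist")[:,:,::-1]
sc=get_image("scene")[:,:,::-1];sd=get_image("side")[:,:,::-1]
cv2.imwrite("pics/w14.png",w);cv2.imwrite("pics/s14.png",sc);cv2.imwrite("pics/d14.png",sd)
print(s["time"],s["ee_pos"],s["force"])
print(sd[244:268,290].max(1).tolist(),sd[244:268,330].max(1).tolist())
print([proj("side",[.62,-.16-d,.085]) for d in(0,.008,.011,.013)])
b0=cv2.imread("pics/d12.png")[190:310,250:370];b=sd[190:310,250:370]
cv2.imwrite("pics/c14.png",np.hstack([cv2.resize(x,(400,400),interpolation=cv2.INTER_CUBIC) for x in (b0,b)]))
for c,r,z in((b,(268,170,316,230),.166),):
    q=blob(sd,(260,170,330,215),60)[0];print(q,[onz("side",q[k],z) for k in(1,2,3)])
E
```

```text
time: 21.75
ee_pos: [0.6093, -0.0293, 0.1524]
ee_rot: [-1.571, -0.0, -1.428]
force: [-0.8, 0.4, -0.3]
finger_gap: 0.996
time: 22.55
ee_pos: [0.6094, -0.0293, 0.2926]
ee_rot: [-1.57, -0.0, -1.428]
force: [0.2, 0.5, -0.9]
finger_gap: 0.998
22.55 [ 0.6093513  -0.02931703  0.2926353 ] [ 0.1861965   0.47841271 -0.92460362]
[102, 90, 91, 94, 93, 92, 93, 92, 90, 92, 92, 89, 86, 107, 205, 226, 166, 114, 111, 113, 106, 93, 94, 95] [90, 91, 90, 92, 91, 91, 90, 91, 91, 97, 187, 221, 171, 117, 108, 108, 97, 88, 90, 85, 79, 79, 78, 78]
[array([309.36260725, 267.20961873]), array([309.78792504, 269.83048767]), array([309.94901491, 270.82314644]), array([310.05689743, 271.48793392])]
(232, array([300.84051724, 198.60775862]), array([321.00084762, 197.01069989]), array([280.93540569, 200.18459946])) [array([ 0.60993905, -0.02910399,  0.166     ]), array([ 0.65448737, -0.02237677,  0.166     ]), array([ 0.56653791, -0.03565798,  0.166     ])]
```

View pics/c14.png

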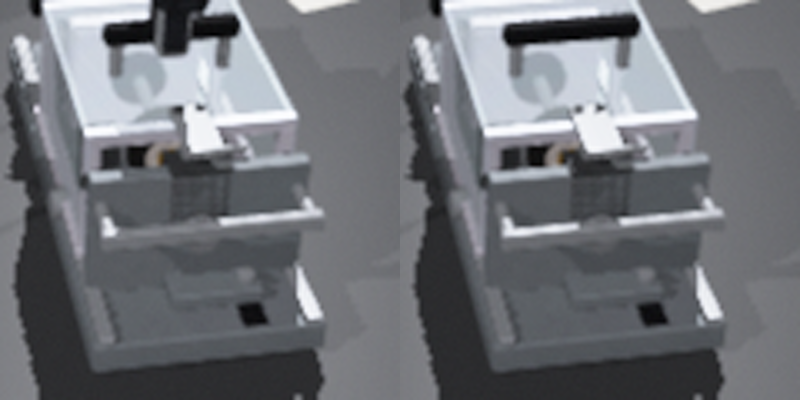

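View pics/s14.png

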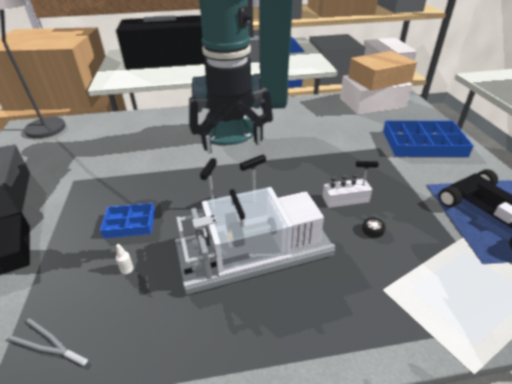

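View pics/w14.png

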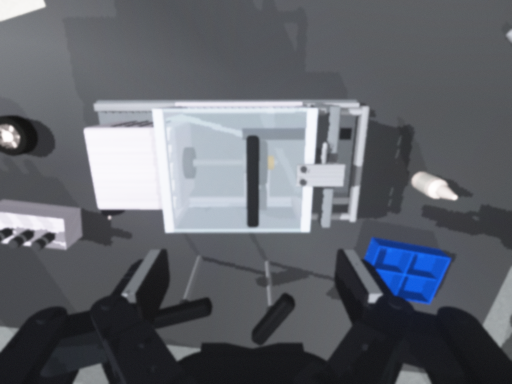

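```bash
python3 -c "
from rig import hand_in,sense
print(sense()['time'],hand_in())"
```

```text
the job is handed in; nothing more can be done
22.7 None
```

I put the wrench away and shut the guard, then handed in at 22.7 s of the 62 s. `hand_in()` gives no verdict.

**Wrench:** I picked the smallest T-handle, the one in the cutter post. I pulled it straight up, lowered it about 34 mm into the stand's free hole and let go. The last pictures show it still standing there, with the drivers, tray, spare wheel and glue bottle not visibly moved.

**Guard:** I pinched its handle bar and slid it at up to 0.08 m/s, then crept the last part. The push peaked at about 17 N on the tool, apparently at the stop, so I eased back. It moved back about 2 mm and then stayed put as my hand force dropped to about 1 N.

**Last checks:** With the gripper off and clear, the buffer's back bar stayed shifted by 3.5–3.6 px, against 3.6 px expected for 11 mm. That means the bolt is holding the guard.

- **Travel disagrees:** the handle moved only about 91 mm, less than the stated 98 mm minimum. The guard was perhaps not parked exactly at 0 at the start.
- **Bolt and click not seen directly:** I inferred the latch from the guard staying shut against the buffer spring.

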